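# Bring a stowed tally lamp forward from under its hold-down bar

## Robot

A 6-joint arm with a two-finger parallel gripper is mounted at the origin on the work surface. World frame = base frame: x ahead of the robot, y to its left, z up, the work surface at z = 0. Lengths are in m, angles in rad, forces in N, time in s.
With the tool pointing down it reaches from about 0.35 to 0.975 m from the base axis. Payload 7.1 kg.
Tool frame: the origin (TCP) lies at the centre of the arm's flange, where the gripper is bolted on; the fingertips stand 182 mm ahead of it and the grasp point (between the pads) lies 163 mm ahead of it (ctrl.tips_ahead is the distance from the TCP to the fingertips, in m); z points along the fingers, y is the line along which they close (so a half turn about z gives the same grasp; the last joint's range is limited). The gripper opens to 88 mm and grips with 3 to 60 N. Pads are 20 mm wide; open, the fingers measure 115 mm over their backs; the gripper's body (75 mm by 178 mm) begins 61 mm behind the grasp point.
Start: joints at [-1.34, 0.423, 1.63, -0, 1.089, -0.019], TCP at [0.155, -0.606, 0.405] pointing down, gripper open.
Joint ranges: [-3, 3], [-0.9, 2.11], [0.09, 2.58], [-1.31, 4.45], [0.11, 2.69], [-2.54, 2.54]. Speed limits (rad/s): [2.39, 2.39, 3.01, 3.14, 3.14, 3.14].

## Interface

Orientations are given as [roll, pitch, yaw] about the fixed x, y, z axes, in that order (R = Rz(yaw) Ry(pitch) Rx(roll)).
In Python, from bench import ctrl gives the robot as it stands. The module is installed in compiled form; this text tells all that it offers. Calls block until the motion is done:
- ctrl.reach(position, orientation): joint-space move of the TCP to a pose.
- ctrl.move_straight(position, ori=None, vel=0.15, guard=None): straight line of the TCP; ori=None keeps the orientation; vel is the mean speed in m/s. With guard (N) it stops when the force on the tool has changed by that much, and returns True; else False.
- ctrl.movej(angles): joint-space move.
- ctrl.move_gripper(opening, squeeze=None): opening from 0.0 (shut) to 1.0 (fully open); squeeze is the grip in N (None keeps the last); returns when the fingers have stopped.
- ctrl.wait(seconds).
- ctrl.solve_ik(position, orientation): joint angles nearest the present ones, or None.
- ctrl.get_image(name): name is "scene" or "top" or "wrist"; returns the picture (400x640x3 uint8, red, green, blue); there is no depth.
- ctrl.camera_model(name): a dict with "camera_matrix" (3x3 intrinsics, pixels), "D" ([k1, k2, p1, p2, k3] as OpenCV has them; the pictures are not rectified), "cam_to_world" (4x4, takes a point from camera to world coordinates); the wrist camera has in their place "tool_from_camera" (4x4, takes a point from camera to tool coordinates, whose origin is the TCP and whose axes are the flange's). Camera axes: x right, y down, z forward; pixel columns grow to the right and rows downward; lengths in m; the calibration is good to about 2 mm. A picture is of the moment at which its call begins: read the wrist's pose just before it. camera_model takes no time and is no camera call.
A pose or a line that the arm cannot do raises ctrl.IKError and nothing moves.
- ctrl.sign_off(): hands the job in; it is judged then, once.
Readings, each from a call of its own:
- ctrl.get_clock(): time.
- ctrl.get_joints(): joint angles.
- ctrl.get_joint_vel(): joint speeds.
- ctrl.get_tau(): joint torques, N m.
- ctrl.get_tool_pos(): TCP position.
- ctrl.get_tool_rot(): TCP orientation.
- ctrl.get_contact_force(): force on the tool from outside, world axes, zero at the start.
- ctrl.get_ft_torque(): the same for the moment, N m.
- ctrl.get_opening(): opening from 0.0 (shut) to 1.0 (fully open).
- ctrl.get_grip_force(): force on a finger pad.
Only numpy, scipy, OpenCV 4.12 (cv2) and the standard library are available. Lean on these libraries where they do the work, as an engineer would, in place of code of your own. Each camera call takes 0.05 s, during which the arm holds its last target. There are 200 camera calls.

## Task

Lift the hinged hold-down bar of the lamp cradle right up to its stop, then slide the black tally lamp housing out from beneath it, along the runners without lifting it off the base, until it rests against the front stop. Then swing the bar fully down again behind the lamp, let go, and leave the other things on the shelf where they are.

Things in the scene. Friction and masses are not known exactly. Their poses are not given: they have to be found in the camera images.
- cradle: Fixed lamp cradle (place and yaw vary): grey base plate, x -145 to +105, y +-55, 12 mm thick. Origin under it at shelf height; +x to its back (hinge block, to the robot's left), z up. Runners along x at y +-23.5 to +-29.5, from x -130 to +45, tops at z 17. Hinge block x 50 to 90, y +-24, z to 52, cheeks to 90. The lamp is stowed with its middle near x +22 (all in mm).
- front_stop (a point): Middle of the inner (+x) face of the cradle's low front stop strip (59 mm wide, top 20 mm above the shelf), at cradle x -125, y 0, z 16 mm. With the lamp against it the lamp's middle is at cradle x -102.5, y 0, z 39 mm.
- bar (a joint): Angle of the steel hold-down bar (rad): 0 = level, closed; grows as its front end rises; 1.25 = at its stop, still leaning over the stowed lamp, so the lamp must be gripped with the tool tilted 25 to 45 degrees, its upper end towards the cradle's front. Stiff hinge (0.15 N m friction): the bar stays where it is left; about 2 N at the tab moves it.
- bar_hinge (a point): Middle of the bar's hinge axis, in the cradle at x = 70, y = 0, z = 75 mm; the axis runs along the cradle's y.
- bar_tab (a point): Middle of the finger tab, 120 mm from the hinge axis along the bar; moves with it. The tab is the bar's last 30 mm: 14 mm wide (cradle y), 10 thick; the rest is 20 wide. Closed: z 75, end at cradle x -65. A tooth 82 mm from the hinge, 25 mm below the bar's centre line, blocks the lamp. Pinched across its width with about 10 N the tab pivots between the fingers.
- lamp_mid (a point): Centre of the loose black plastic lamp housing: block 45 (cradle x) x 44 (y) x 54 mm tall, about 0.16 kg, small clear lens on its front (-x) face, standing on the base plate between the runners (centre 39 mm above the shelf); axes as the cradle's. Grip across the 44 mm width, at centre height or up to 8 mm above, to clear the runners.
- adapter_a: bystander, loose on the shelf: one of two chrome bayonet barrel adapters, 20 mm dia., 45 mm tall, standing beside the cradle (origin under its centre). Leave it alone
- adapter_b: bystander, loose on the shelf: the other chrome barrel adapter, same size, on the cradle's other side. Leave it alone
- driver: bystander, loose on the shelf: screwdriver with orange grip, 160 mm long, lying. Leave it alone
- blank: bystander, loose on the shelf: grey rack blanking plate 483 x 44 x 5 mm lying to the right of the cradle. Leave it alone
- torch: bystander, loose on the shelf: black pocket torch 120 mm long, lying. Leave it alone
- screw_jar: bystander, loose on the shelf: clear screw jar, 52 mm dia., 60 mm tall. Leave it alone
- meter: bystander, loose on the shelf: grey hand-held meter 140 x 72 x 34 mm, lying. Leave it alone
Mind the look-alikes: they are no part of the job. Leave any green, orange or purple look-alike of the part that bears lamp_mid alone.

How it is judged:
On the way, in this order (a step that is already met when the one before it is completed fails the run):
1. the bar is lifted to within 0.25 rad of its stop while the lamp is still stowed (value of joint bar above 1 rad and x of lamp_mid in the frame of cradle above 0 m), for 0.2 s.
2. with the bar still up, the lamp stands on the base within 5 mm of the front stop (x of lamp_mid in the frame of cradle between -0.11 and -0.0975 m and y of lamp_mid in the frame of cradle between -0.008 and 0.008 m and z of lamp_mid in the frame of cradle below 0.043 m and angle between lamp_mid's own z axis and vertical below 0.1 rad and value of joint bar above 0.8 rad), for 0.2 s.
3. the bar is down again (value of joint bar below 0.06 rad), for 0.2 s.
At the end, for the whole second after the job is handed in: The lamp stands upright and still on the base between the runners, within 5 mm of the front stop, and the bar is down (below 0.06 rad) (x of lamp_mid in the frame of cradle between -0.11 and -0.0975 m and y of lamp_mid in the frame of cradle between -0.008 and 0.008 m and z of lamp_mid in the frame of cradle below 0.043 m and angle between lamp_mid's own z axis and vertical below 0.1 rad and value of joint bar below 0.06 rad and linear speed of lamp below 0.02 m/s); the robot touches nothing.
It fails at once if the lamp is lifted more than 10 mm off the base plate (z of lamp_mid in the frame of cradle above 0.049 m).
It fails at once if a bystander is moved more than 30 mm (distance of any of adapter_a, adapter_b, driver, blank, torch, screw_jar, meter from where it was at the start of the episode above 0.03 m).
It also fails if it takes over 67 s, if anything falls off the work surface, if the arm or the gripper's body presses on something with over 40 N, if the wrist force passes 120 N, or if a joint passes its speed limit or range.

## Working session

There is one attempt and no reset: what is moved stays moved. The work goes in short steps, each a Python script; the robot and the scene stay as the last script left them, time stands still between calls to the robot, and variables do not carry over. Pictures are saved under pics/ and viewed, at most 10 in all, crops included, and the job is handed in when it is done.

```bash
mkdir -p pics
python3 - <<'E'
from bench import ctrl
import cv2
for n in("scene","top"):
    cv2.imwrite(f"pics/{n}0.png",ctrl.get_image(n)[:,:,::-1])
    m=ctrl.camera_model(n);print(n,m["camera_matrix"],m["D"],m["cam_to_world"])
m=ctrl.camera_model("wrist");print(m)
print(ctrl.get_clock(),ctrl.get_tool_rot(),ctrl.tips_ahead)
E
```

```text
scene [[519.91979227   0.         319.134562  ]
 [  0.         519.91979227 202.25164873]
 [  0.           0.           1.        ]] [-0.06465982  0.          0.          0.          0.        ] [[ 0.86901887  0.24130949 -0.43194435  1.24969433]
 [ 0.49428277 -0.46249255  0.73606058 -1.10783708]
 [-0.02215264 -0.85315319 -0.52118988  0.8403538 ]
 [ 0.          0.          0.          1.        ]]
top [[504.93722562   0.         315.23659525]
 [  0.         504.93722562 197.3195606 ]
 [  0.           0.           1.        ]] [-0.10617073  0.          0.          0.          0.        ] [[-6.77952148e-02 -9.75708807e-01  2.08317387e-01  3.25613172e-01]
 [-9.97696530e-01  6.67889973e-02 -1.18686092e-02 -8.51168535e-04]
 [-2.33300292e-03 -2.08642169e-01 -9.77989265e-01  1.43390137e+00]
 [ 0.00000000e+00  0.00000000e+00  0.00000000e+00  1.00000000e+00]]
{'camera_matrix': array([[293.0892287 ,   0.        , 328.06032279],
       [  0.        , 293.0892287 , 200.11365773],
       [  0.        ,   0.        ,   1.        ]]), 'D': array([0.00324333, 0.        , 0.        , 0.        , 0.        ]), 'tool_from_camera': array([[ 1.86339493e-04, -9.54865426e-01, -2.97038690e-01,
         8.16701136e-02],
       [ 9.99999876e-01,  3.15363553e-04, -3.86448929e-04,
         5.54104159e-04],
       [ 4.62681899e-04, -2.97038581e-01,  9.54865366e-01,
         2.00349492e-02],
       [ 0.00000000e+00,  0.00000000e+00,  0.00000000e+00,
         1.00000000e+00]])}
0.1 [-3.14028282e+00 -1.46258523e-05  2.49806845e-01] 0.182
```

View pics/scene0.png

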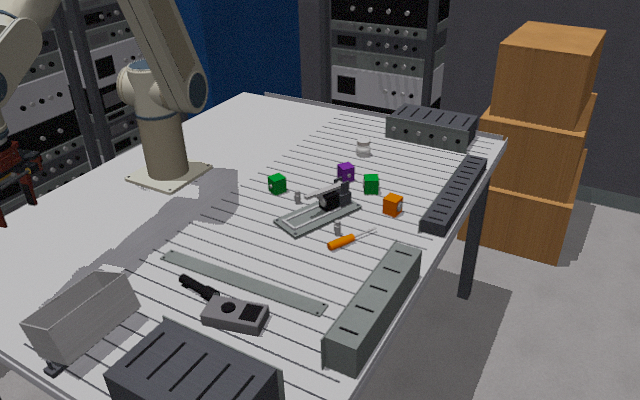

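View pics/top0.png

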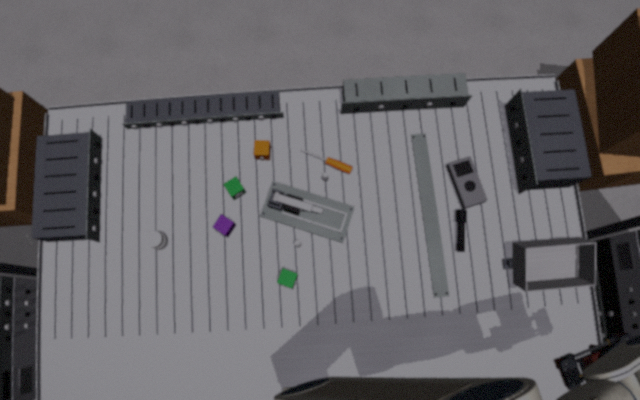

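Candidates for the lamp in the scene picture: the black block in the cradle (330,200), green blocks (277,184) and (371,184), a purple block (346,172) and an orange one (393,205). I choose the black one in the cradle. The cradle in the top picture spans about (262,182) to (352,240). I'll check both in a close crop.

Run:
```python
import cv2,numpy as np
a=cv2.imread("pics/top0.png")[160:255,245:365];b=cv2.imread("pics/scene0.png")[160:255,260:380]
r=lambda i:cv2.resize(i,None,fx=6.6,fy=6.2/2*1.0*2,interpolation=cv2.INTER_CUBIC)
a=cv2.resize(a,(792,600-0),interpolation=cv2.INTER_CUBIC)
cv2.imwrite("pics/c_top.png",a)
```

```text
(no output)
```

View pics/c_top.png

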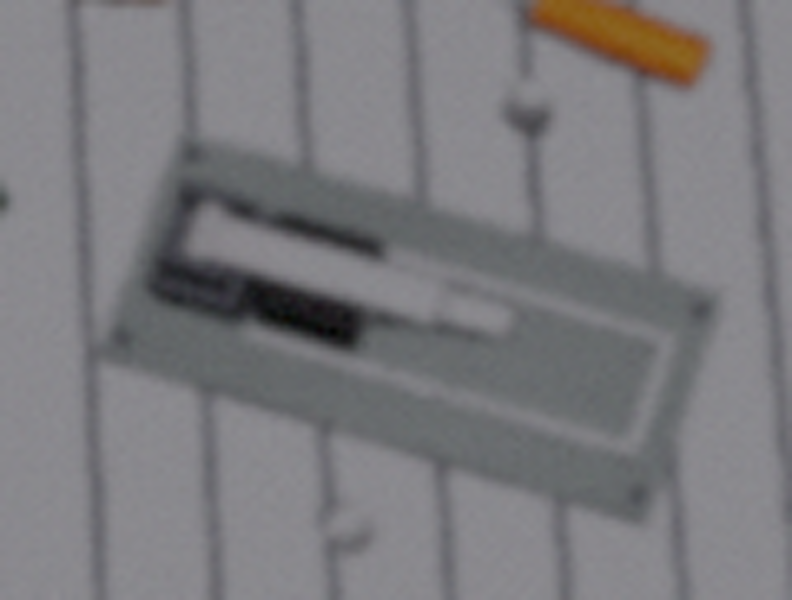

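The crop shows the black lamp under the white hold-down bar, with the hinge at left and the tab end near (510,315). The plate corners are at (188,137), (105,350), (645,522) and (718,290). An adapter stands on each side, at (525,105) and (348,530). I'll fit the cradle pose from the corners.

```bash
cat > h.py <<'E'
from bench import ctrl
import numpy as np, cv2, json, os
from scipy.spatial.transform import Rotation as Ro
from scipy.optimize import least_squares
def C(p=None):
    p=p or json.load(open("pose.json"))
    T=np.eye(4);T[:3,:3]=Ro.from_euler("z",p[2]).as_matrix();T[:2,3]=p[:2];return T
def proj(P,n,Twt=None):
    m=ctrl.camera_model(n)
    W=m["cam_to_world"] if n!="wrist" else Twt@m["tool_from_camera"]
    W=np.linalg.inv(W);return cv2.projectPoints(np.float64(P),cv2.Rodrigues(W[:3,:3])[0],W[:3,3],m["camera_matrix"],m["D"])[0][:,0]
def toolT():
    T=np.eye(4);T[:3,:3]=Ro.from_euler("xyz",ctrl.get_tool_rot()).as_matrix();T[:3,3]=ctrl.get_tool_pos();return T
def fit(Pc,px,n,p0,Twt=None):
    f=lambda p:(proj((C(list(p))@np.c_[Pc,np.ones(len(Pc))].T).T[:,:3],n,Twt)-px).ravel()
    return least_squares(f,p0)
def pose(x,z,deg,y=0.,ahead=.163):
    "TCP pose for the point `ahead` of flange at cradle x,y,z; deg>0: upper end to the cradle front"
    t=np.radians(deg);T=C()
    R=np.array([[np.cos(t),0,np.sin(t)],[0,-1,0],[np.sin(t),0,-np.cos(t)]])
    R=T[:3,:3]@R;p=T[:3,:3]@np.array([x,y,z])+T[:3,3]-ahead*R[:,2]
    return p,Ro.from_matrix(R).as_euler("xyz")
def arc(th,r=.124):return .07-r*np.cos(th),.075+r*np.sin(th)
E
python3 - <<'E'
from h import *
c=np.array([[188,137],[105,350],[645,522],[718,290]])/[6.6,600/95]+[245,160]
Pc=np.array([[105,-55,12],[105,55,12],[-145,55,12],[-145,-55,12]])/1e3
r=fit(Pc,c,"top",[.5,.05,1.3]);json.dump(list(r.x),open("pose.json","w"));print(r.x,r.fun.round(1))
a=.151 # tab 12 mm behind the tips
for th in (0,.3,.6,.9,1.2,1.25):
    q=ctrl.solve_ik(*pose(*arc(th),-35*th/1.25,ahead=a+.019)) if 0 else ctrl.solve_ik(*pose(*arc(th),-35*th/1.25,ahead=.170))
    print(th,None if q is None else np.round(q,2))
for x in (.022,-.04,-.1025):
  for d in (36,42):
    q=ctrl.solve_ik(*pose(x,.044,d));print(x,d,None if q is None else np.round(q,2))
p,o=pose(-.05,.30,0);print(p)
ctrl.reach(p,o)
T=toolT();im=ctrl.get_image("wrist")[:,:,::-1].copy();cv2.imwrite("pics/w1.png",im)
np.save("w1T.npy",T)
P=np.r_[Pc,[[-.065,.007,.08],[-.065,-.007,.08],[.0445,.022,.066]]]
print(proj((C()@np.c_[P,np.ones(7)].T).T[:,:3],"wrist",T).round(0),ctrl.get_clock())
E
```

```text
[0.596894   0.0252693  1.18984397] [-1.  -1.3 -0.9  0.5  0.8  0.1  1.1  0.5]
0 [-0.06  0.58  1.82 -0.    0.74  0.32]
0.3 [ 0.01  0.55  1.77 -0.17  0.89  0.51]
0.6 [ 0.1   0.54  1.7  -0.3   1.05  0.65]
0.9 [ 0.19  0.57  1.62 -0.39  1.23  0.76]
1.2 [ 0.28  0.63  1.51 -0.46  1.4   0.83]
1.25 [ 0.29  0.64  1.5  -0.47  1.43  0.84]
0.022 36 [-0.23  0.72  1.88  1.05  0.74 -0.72]
0.022 42 [-0.27  0.75  1.89  1.16  0.81 -0.86]
-0.04 36 [-0.34  0.72  1.9   0.99  0.78 -0.78]
-0.04 42 [-0.38  0.75  1.9   1.09  0.86 -0.9 ]
-0.1025 36 [-0.45  0.72  1.9   0.92  0.83 -0.82]
-0.1025 42 [-0.5   0.75  1.89  1.01  0.91 -0.93]
[ 0.57830377 -0.02114625  0.463     ]
[[369.  50.]
 [286.  50.]
 [293. 225.]
 [363. 225.]
 [322. 187.]
 [333. 187.]
 [310.  97.]] 2.7167
```

View pics/w1.png

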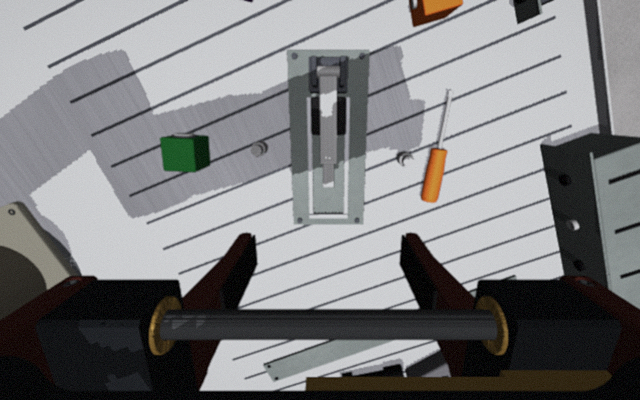

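The wrist view agrees with the fit: plate corners at (288,50), (369,50), (363,224) and (294,224), and the tab end at (328,187). The fit is within about 2 mm, which is good enough. Next: pinch the tab and lift along the arc.

Run:
```python
from h import *
A=.170
ctrl.move_gripper(.5)
p,o=pose(*(np.array(arc(0))+[0,.06]),0,ahead=A);ctrl.move_straight(p,o,vel=.2)
print(ctrl.move_straight(pose(*arc(0),0,ahead=A)[0],vel=.1,guard=8))
ctrl.move_gripper(0,12);print("open mm",ctrl.get_opening()*88,ctrl.get_grip_force(),ctrl.get_clock())
for th in np.linspace(.125,1.25,10):
    ctrl.move_straight(*pose(*arc(th),-35*th/1.25,ahead=A),vel=.06)
    print(round(th,2),np.round(ctrl.get_contact_force(),1),round(ctrl.get_opening()*88,1),ctrl.get_clock())
cv2.imwrite("pics/s2.png",cv2.resize(ctrl.get_image("scene")[140:260,240:400,::-1],(800,600)))
```

```text
False
open mm 13.830782907632672 12.000027894973755 5.8083
0.12 [ 0.6  0.1 -0.4] 13.9 6.275
0.25 [ 0.6  0.1 -0.3] 14.0 6.75
0.38 [1.3 1.6 0.4] 14.0 7.2333
0.5 [1.8 0.  0.2] 13.6 7.725
0.62 [ 0.5 -0.9  0.2] 14.0 8.225
0.75 [ 2.  -0.7  0.6] 13.9 8.7333
0.88 [ 1.6 -1.2  0.5] 13.9 9.25
1.0 [ 1.1 -0.8 -0.3] 13.9 9.775
1.12 [ 2.1 -0.6  0.3] 14.0 10.3
1.25 [ 1.8 -4.6 -2.1] 14.1 10.8333
```

View pics/s2.png

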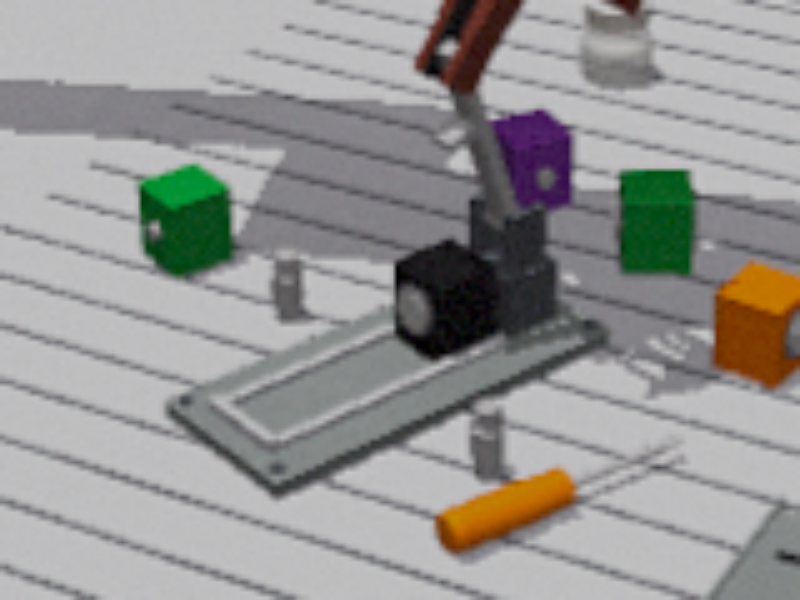

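The bar stands at its stop and the black lamp is still stowed at about (445,300) in the crop, with its lens on the front. Next: release the tab, go round the front, and grip the lamp with a 42° tilt.

Run:
```python
from h import *
A=.170
ctrl.move_gripper(.5)
x,z=arc(1.25);t=np.radians(35)
ctrl.move_straight(pose(x+.1*np.sin(t),z+.1*np.cos(t),-35,ahead=A)[0],vel=.15)
ctrl.reach(*pose(-.02,.36,0)); 
ctrl.reach(*pose(-.15,.26,42))
ctrl.move_gripper(.7)
t=np.radians(42);L=lambda d,x=.022,z=.044:pose(x-d*np.sin(t),z+d*np.cos(t),42)
ctrl.move_straight(*L(.12),vel=.2)
T=toolT();cv2.imwrite("pics/w3.png",ctrl.get_image("wrist")[:,:,::-1])
print(ctrl.move_straight(L(.0)[0],vel=.1,guard=8),np.round(ctrl.get_contact_force(),1),ctrl.get_clock())
cv2.imwrite("pics/s3.png",cv2.resize(ctrl.get_image("scene")[110:260,230:430,::-1],(800,600)))
```

```text
False [-0.2 -0.2 -0.6] 16.7167
```

View pics/s3.png

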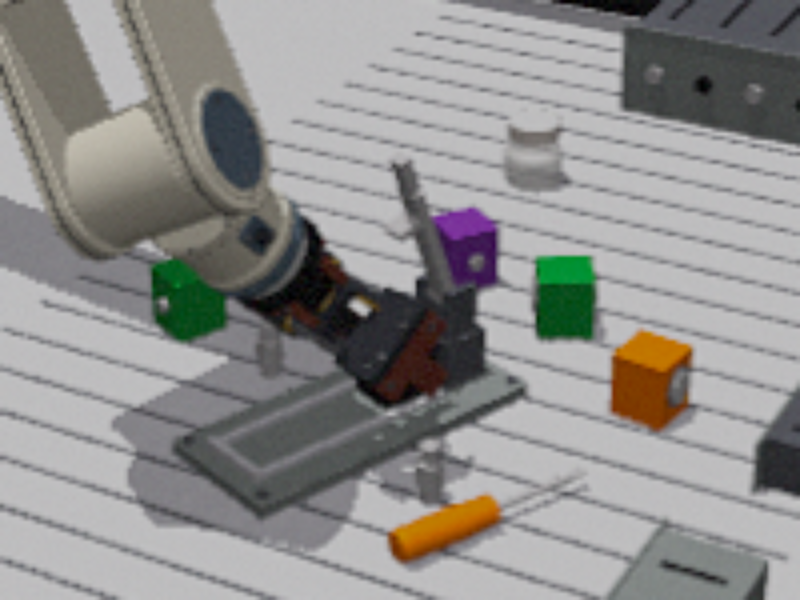

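The fingers straddle the lamp at about (410,360) in the crop, and the bar at (425,240) is untouched. Next: grip and slide.

Run:
```python
from h import *
R=C()[:3,:3]
f=lambda:np.round(R.T@np.array(ctrl.get_contact_force()),1)
ctrl.move_gripper(0,12);print(ctrl.get_opening()*88,ctrl.get_grip_force(),f())
y=0.
for x in (.0,-.03,-.06,-.085):
    h=ctrl.move_straight(*pose(x,.044,42,y),vel=.06,guard=15)
    print(x,h,f(),round(ctrl.get_opening()*88,1),ctrl.get_clock())
    if h: break
else:
    h=ctrl.move_straight(pose(-.109,.044,42)[0],vel=.03,guard=7)
    print(h,f())
print((np.linalg.inv(C())@np.r_[toolT()@[0,0,.163,1]]).round(4),ctrl.get_clock())
cv2.imwrite("pics/s4.png",cv2.resize(ctrl.get_image("scene")[140:260,240:400,::-1],(800,600)))
```

```text
44.096676429020015 12.000312209129333 [-2.3 -0.3  2.9]
0.0 False [-4.7  0.9  6.9] 43.9 17.7
-0.03 False [-4.8  0.9  8. ] 44.1 18.35
-0.06 False [-3.7  1.5  8.7] 44.3 19.0
-0.085 False [-3.2  1.3  9.3] 44.0 19.5667
True [-3.6  0.4  3.5]
[-8.66e-02 -1.00e-04  4.43e-02  1.00e+00] 19.775
```

View pics/s4.png

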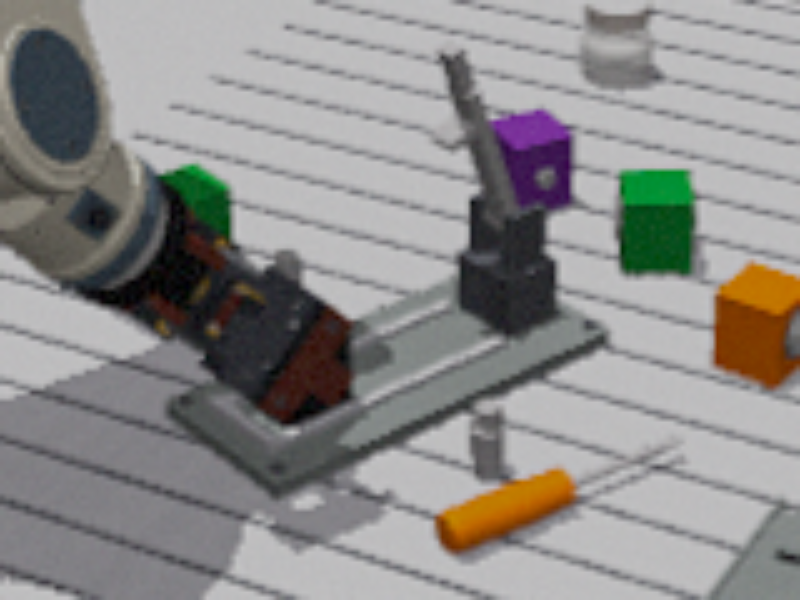

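The lamp has moved with the gripper to the front half at about (300,360), and the bar is still up. The guard tripped on a change in vertical force, short of the stop, so I'll continue.

Run:
```python
from h import *
R=C()[:3,:3]
f=lambda:np.round(R.T@np.array(ctrl.get_contact_force()),1)
g=lambda:(np.linalg.inv(C())@(toolT()@[0,0,.163,1]))[:3]
for x in np.arange(-.090,-.1181,-.002):
    ctrl.move_straight(pose(x,.044,42)[0],vel=.03)
    print(round(x,4),g().round(4),f())
    if f()[0]>6: break
T=toolT();cv2.imwrite("pics/w5.png",ctrl.get_image("wrist")[:,:,::-1]);np.save("w5T.npy",T)
print(ctrl.get_clock())
```

```text
-0.09 [-0.0903  0.0002  0.0443] [-2.7  2.4  6.3]
-0.092 [-0.0921  0.0002  0.0443] [-1.7  1.2  6. ]
-0.094 [-0.094   0.0002  0.0443] [0.7 1.  5.8]
-0.096 [-0.0959  0.0001  0.0442] [0.1 1.1 5.8]
-0.098 [-0.0979  0.0001  0.0443] [0.  1.4 6.4]
-0.1 [-0.1     0.      0.0443] [1.8 1.  6.7]
-0.102 [-0.1019  0.      0.0442] [3.  1.6 5.6]
-0.104 [-0.1035  0.      0.0443] [ 4.9 -0.3  5. ]
-0.106 [-0.1054  0.      0.0442] [ 6.9 -0.1  3.3]
22.1833
```

Run:
```python
from h import *
R=C()[:3,:3]
f=lambda:np.round(R.T@np.array(ctrl.get_contact_force()),1)
for x in (-.108,-.110):
    ctrl.move_straight(pose(x,.044,42)[0],vel=.03);print(x,f())
    if f()[0]>12: break
ctrl.move_gripper(.68);ctrl.wait(.2);print("free",f())
t=np.radians(42);L=lambda d,x=-.11,z=.044:pose(x-d*np.sin(t),z+d*np.cos(t),42)
ctrl.move_straight(L(.1)[0],vel=.15)
ctrl.reach(*pose(-.08,.33,0))
T=toolT();np.save("w6T.npy",T);im=ctrl.get_image("wrist")[:,:,::-1]
P=[[x,y,.066] for x in(-.125,-.08) for y in(-.022,.022)]+[[.105,-.055,.012],[.105,.055,.012],[-.145,.055,.012],[-.145,-.055,.012]]
print(proj((C()@np.c_[P,np.ones(8)].T).T[:,:3],"wrist",T).round(1),ctrl.get_clock())
cv2.imwrite("pics/w6.png",cv2.resize(im[40:280,210:450],(600,600),interpolation=cv2.INTER_CUBIC))
```

```text
-0.108 [ 6.3 -1.4  3.5]
-0.11 [ 6.1 -0.9  2.2]
free [ 1.2 -0.   0.2]
[[344.5 200.5]
 [314.1 200.4]
 [345.1 169.9]
 [313.7 169.8]
 [369.3  30.9]
 [290.2  30.9]
 [295.8 202.2]
 [362.7 202.4]] 25.2583
```

View pics/w6.png

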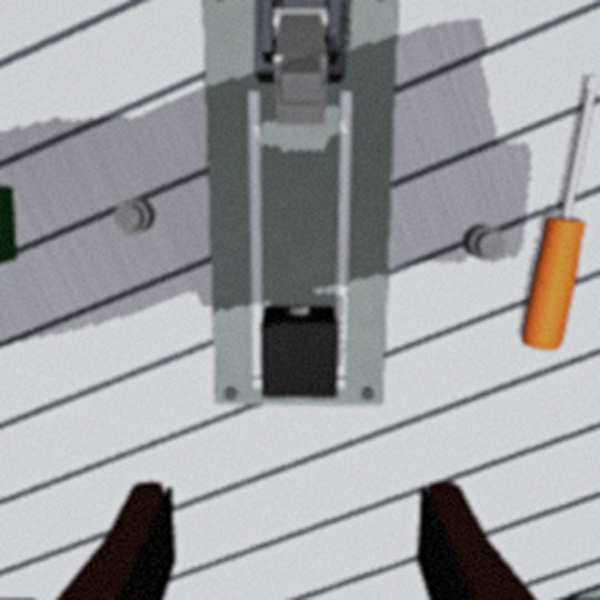

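The lamp's top face spans x 262 to 338 with its front edge at y≈397, one pixel from where it would be at the stop. The push force also levelled off at 6 N, so it is against the stop. The bar is still up at (300,60). Next: re-pinch the tab and run the arc in reverse.

Run:
```python
from h import *
A=.170
R=C()[:3,:3]
f=lambda:np.round(R.T@np.array(ctrl.get_contact_force()),1)
x,z=arc(1.25);t=np.radians(35)
ctrl.move_gripper(.5)
ctrl.reach(*pose(-.02,.36,0))
ctrl.reach(*pose(x+.1*np.sin(t),z+.1*np.cos(t),-35,ahead=A))
print(ctrl.move_straight(pose(x,z,-35,ahead=A)[0],vel=.1,guard=8))
ctrl.move_gripper(0,12);print(ctrl.get_opening()*88,f(),ctrl.get_clock())
for th in np.linspace(1.125,0,10):
    ctrl.move_straight(*pose(*arc(th),-35*th/1.25,ahead=A),vel=.06)
    print(round(th,2),f(),round(ctrl.get_opening()*88,1))
print(ctrl.move_straight(pose(*arc(-.035),0,ahead=A)[0],vel=.02,guard=15),f(),ctrl.get_clock())
ctrl.move_gripper(.5)
x,z=arc(0)
ctrl.move_straight(pose(x,z+.08,0,ahead=A)[0],vel=.12)
ctrl.reach(*pose(-.05,.33,0))
P=[[-.065,.007,.08],[-.065,-.007,.08],[-.08,-.022,.066],[-.125,.022,.066]]
print(proj((C()@np.c_[P,np.ones(4)].T).T[:,:3],"wrist",toolT()).round(1),ctrl.get_clock(),f())
im=ctrl.get_image("wrist")[20:260,210:450,::-1];s=ctrl.get_image("scene")[140:260,240:400,::-1]
cv2.imwrite("pics/f.png",np.hstack([cv2.resize(im,(400,400)),cv2.resize(s,(400,400))]))
```

```text
False
13.997827578009263 [ 0.  -0.5  0.9] 28.4417
1.12 [-0.7 -0.5 -2. ] 13.7
1.0 [ 1.9 -1.7 -2.2] 13.9
0.88 [ 0.5 -1.2 -2.5] 13.7
0.75 [ 1.7 -1.6 -2.2] 13.8
0.62 [ 1.5 -2.4 -1.3] 14.0
0.5 [ 2.1 -1.8 -1.7] 13.6
0.38 [ 2.3 -1.5 -2.9] 13.5
0.25 [ 0.8 -0.4 -1.2] 13.8
0.12 [ 1.5 -1.4 -1.7] 13.7
0.0 [ 2.2 -1.6  0.1] 14.0
True [-0.1  1.   6.5] 33.7583
[[324.  182.2]
 [334.2 182.2]
 [344.4 190.1]
 [314.1 219.5]] 35.975 [-0.3 -0.4 -0.7]
```

View pics/f.png

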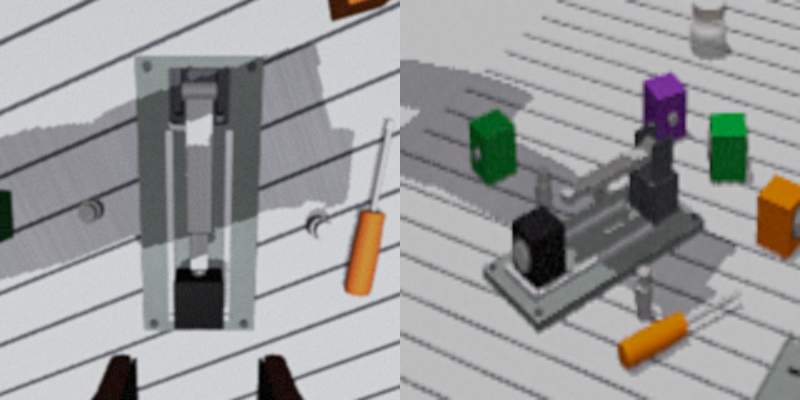

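The bar is level, with its tab end at wrist row 183 against 182 predicted. The hinge also met its lower stop, tripping the 15 N guard. The lamp stands at the front stop, and the nearby bystanders in view look untouched. Handing in.

```bash
python3 -c "
from bench import ctrl
print(ctrl.sign_off())"
```

```text
the job is handed in; nothing more can be done
None
```

I handed the job in at about 36 s of the 67 s: the lamp rests against the front stop, the bar is fully down behind it, and the arm is clear. The hand-in returned no verdict.

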